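# Push a junction box through the guide blocks of a drilling jig

## Task

Load the white rectangular junction box into the drilling jig: push it along the bench, never lifting or tipping it, lengthways through the narrow gap between the jig's two steel guide blocks, until it is right through and its leading end face sits flush against the steel end stop. Leave the other things on the bench where they are, and move the hand away clear when done.

Things in the scene. Friction and masses are not known exactly. Their poses are not given: they have to be found in the camera images.
- junction_box: Loose closed junction box of white plastic, about 0.25 kg, 100 mm long (its x), 80 mm wide (its y), 45 mm high, flat sides, edges rounded 3 to 4 mm. Lies flat, lid up, before the jig's open end, up to 4 cm to either side of the jig's centre line and turned up to 20 degrees from it. Origin at the centre of its underside. Same shape when turned half round.
- jig: Steel drilling jig fixed to the bench. Origin on the bench, mid-gap between its two guide blocks; z up; its x is the push direction, to the robot's left (world +y) give or take 15 degrees. Guide blocks: |y| from 42.5 to 72.5 mm (gap 85 mm), x from -35 to 35 mm, ends half-round of 15 mm radius, 40 mm high. A fully home box has its centre at x = 95, y = 0 mm, its length along x.
- jig_stop (a point): Foot of the middle of the end stop's face that looks to the gap, on the bench at jig x = 145, y = 0 mm; axes as the jig's. The stop is a steel cross bar 40 mm high, 145 mm wide, 14 mm thick. Low steel rails (12 mm high and wide, centred 57.5 mm either side of the centre line) join it to the guide blocks. The bench between is bare, no floor plate.
- tape_roll: Bystander: black ring, 90 mm outside, 64 mm inside, 19 mm high, lying by the jig on the robot's side. Origin at the centre of its underside.
- screwdriver: Bystander: screwdriver, 190 mm long, lying beside the jig on the side far from the robot. Its x runs along it from handle to blade.
- round_box: Bystander: grey round wall box, 70 mm across, 44 mm high, standing beside the jig's entrance on the side far from the robot. Origin at the centre of its underside.
- spool: Bystander: empty grey plastic spool standing on its flange, 90 mm across, 56 mm high. Origin at the centre of its underside.
- spanner: Bystander: steel spanner, 170 mm long, lying on the bench to the robot's right. Its x runs along it.
- drill: Bystander: orange and black cordless drill standing on its battery, 195 mm high, battery 75 x 110 mm, to the robot's left. Origin at the centre of its underside.
Mind the look-alikes: they are no part of the job. There is more than one size of the junction_box; the job needs the smallest.

How it is judged (in metres and radians):
On the way:
1. the box is between the guide blocks, lengthways in the gap (x of junction_box in the frame of jig between -0.03 and 0.03 m and y of junction_box in the frame of jig between -0.006 and 0.006 m and angle between the x axis of junction_box and the x axis of jig, either way round below 0.12 rad), for 0.04 s.
At the end, for the whole second after the job is handed in: The junction box lies flat and at rest past the guide blocks, its leading end within 4 mm of the end stop, within 12 mm of the jig's centre line and square to it within 0.05 rad (x of junction_box in the frame of jig between 0.091 and 0.099 m and y of junction_box in the frame of jig between -0.012 and 0.012 m and angle between the x axis of junction_box and the x axis of jig, either way round below 0.05 rad and height (world z) of junction_box below 0.004 m and angle between junction_box's own z axis and vertical below 0.05 rad and linear speed of junction_box below 0.01 m/s); the robot touches nothing.
It fails at once if the junction box is lifted or tipped (height (world z) of junction_box above 0.008 m or angle between junction_box's own z axis and vertical above 0.15 rad).
It fails at once if another thing on the bench is shifted by more than 25 mm (distance of any of tape_roll, screwdriver, round_box, spool, spanner, drill from where it was at the start of the episode above 0.025 m).
It also fails if it takes over 72 s, if anything falls off the work surface, if the arm or the gripper's body presses on something with over 40 N, if the wrist force passes 120 N, or if a joint passes its speed limit or range.

## Robot

A 6-joint arm with a two-finger parallel gripper is mounted at the origin on the work surface. World frame = base frame: x ahead of the robot, y to its left, z up, the work surface at z = 0. Lengths are in mm, angles in rad, forces in N, time in s.
With the tool pointing down it reaches from about 350 to 975 mm from the base axis. Payload 7.1 kg.
Tool frame: the origin (TCP) lies midway between the tips of the shut fingers; the grasp point (between the pads) lies pinch_z behind it (pinch_z is the distance from the TCP to the grasp point, in mm); z points along the fingers, y is the line along which they close (so a half turn about z gives the same grasp; the last joint's range is limited). The gripper opens to 88 mm and grips with 3 to 60 N. Pads are 20 mm wide; open, the fingers measure 115 mm over their backs; the gripper's body (75 mm by 178 mm) begins 61 mm behind the grasp point.
Start: joints at [1.184, 0.423, 1.63, -0, 1.089, -0.019], TCP at [224.695, 583.195, 222.675] pointing down, gripper open.
Joint ranges: [-3, 3], [-0.9, 2.11], [0.09, 2.58], [-1.31, 4.45], [0.11, 2.69], [-2.54, 2.54]. Speed limits (rad/s): [2.39, 2.39, 3.01, 3.14, 3.14, 3.14].

## Interface

Orientations are given as a rotation vector (axis times angle).
In Python, from workcell import get_obs, get_image, close_job, pinch_z gives the robot as it stands.
- The arm moves only by the tool jog_arm, never from a script. Its argument "commands" is a list of rows, each a list of 3 entries, a list of its own where there are three numbers: the gripper command: -1 is shut, 1 is fully open, values between are in proportion, then the shift along the tool's x, y, z as a fraction of full scale, then the turn, a rotation vector about the tool's x, y, z as a fraction of full scale. In form: [[gripper, [tx, ty, tz], [rx, ry, rz]], ...]. A call has 1 to 10 rows; each row shifts and turns the commanded pose from where the row before left it, along the tool's axes as they then stand; what a row does not reach is not made up. Full scale, the value 1, is 0.1 m for a shift and 45 degrees for a turn. A row lasts 1/10 s, in which the tool goes at most 50 mm and 8.59 degrees, less where a joint would pass 70% of its speed; a pose out of reach is approached as far as the arm can. A call with a number of a shift or a turn outside -1 to 1 is refused whole. A call with a gripper value outside its range is refused whole. The fingers move at their own pace and stop on an object; the grip force is fixed at half the most. Time passes only in rows, so rows that do not move let the fingers close. It gives the time, the measured TCP pose, the force, the opening and the grip force at its end, in the units of the state.
- get_obs(): the state, without advancing time (a new reading comes with each control period).
- get_image(name): name is "scene" or "top" or "wrist"; returns a dict with "image" (480x640x3 uint8, blue, green, red), "z_map" (480x640 float32, mm along the optical axis (not along the pixel's ray), 0 where there is no reading), "intrinsics" (3x3 intrinsics, pixels), "eye" and "orientation" of the camera in the world; the wrist camera has in their place "mount" (4x4, takes a point from camera to tool coordinates, whose origin is the TCP and whose axes are the flange's). Camera axes: x right, y down, z forward; pixel columns grow to the right and rows downward; lengths in mm; the calibration is good to about 2 mm. A picture is of the moment at which its call begins: read the wrist's pose just before it.
- close_job(): hands the job in; it is judged then, once.
The state is a dict: "t": time; "qpos": joint angles; "qvel": joint speeds; "joint_torque": joint torques, N m; "ee_pos": TCP position; "orientation": TCP orientation; "ft_force": force on the tool from outside, world axes, zero at the start; "moment": the same for the moment, N m; "width": finger opening in mm; "grasp_force": force on a finger pad.
Only numpy, scipy, OpenCV 4.12 (cv2) and the standard library are available. Lean on these libraries where they do the work, as an engineer would, in place of code of your own. Each camera call takes 0.05 s, during which the arm holds its last target. There are 200 camera calls.

## Working session

There is one attempt and no reset: what is moved stays moved. The work goes in short steps, Python scripts to look and compute and a tool call to move; the robot and the scene stay as the last step left them, time stands still between calls to the robot, and variables do not carry over. Pictures are saved under pics/ and viewed, at most 10 in all, crops included, and the job is handed in when it is done.

Besides the shell and the picture viewer there is one more tool, called as a command line: name --argument value ..., lists and objects as JSON in quotes. jog_arm: Moves the arm, as the interface text tells. Its arguments: {"type":"object","properties":{"commands":{"type":"array","items":{"type":"array"}}},"required":["commands"]}

```bash
mkdir -p pics; python3 - <<'E'
from workcell import *
import cv2
o=get_obs();print({k:o[k] for k in('t','ee_pos','orientation','width','ft_force')},pinch_z)
for n in('top','scene'):
    d=get_image(n);cv2.imwrite(f'pics/{n}0.png',d['image']);print(n,d['eye'],d['orientation'],d['intrinsics'])
E
```

```text
{'t': 0.0, 'ee_pos': array([224.46940332, 582.68758414, 221.88928583]), 'orientation': array([-5.74449853e-01, -3.08829958e+00,  2.41031199e-03]), 'width': 87.81545632148207, 'ft_force': array([-0.24437713, -0.12459738,  0.14279187])} 18.700000000000003
top [ 413.73767818 -102.95268207 1763.45322939] [-2.14537261  2.20483947 -0.06281129] [[596.33561708   0.         315.9984656 ]
 [  0.         596.33561708 244.64663803]
 [  0.           0.           1.        ]]
scene [1578.90763567 -625.05109071  775.76874449] [-1.85811202 -1.15332151  0.644423  ] [[545.45968964   0.         306.72392931]
 [  0.         545.45968964 228.98995075]
 [  0.           0.           1.        ]]
```

View pics/top0.png

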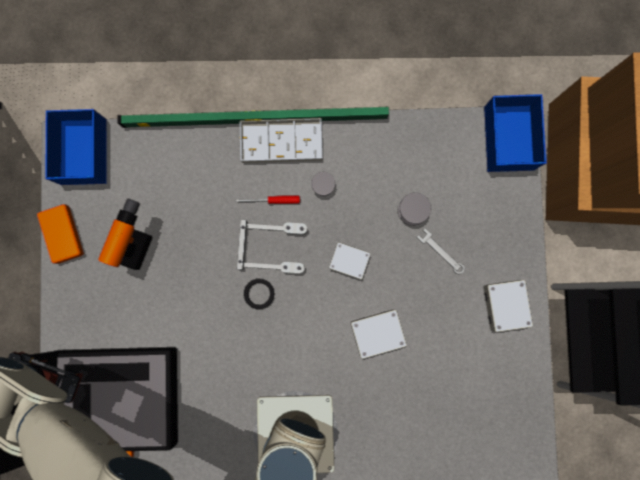

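View pics/scene0.png

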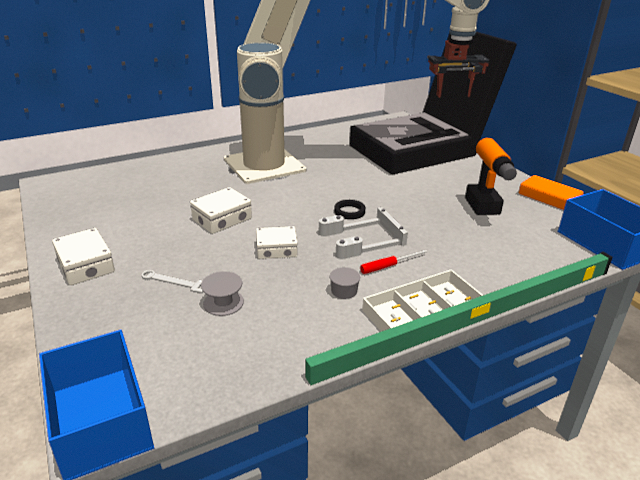

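The top view shows the small white box at (350,261), the guide blocks at (288,229) and (287,268), and the stop bar at (242,245). The two larger white boxes at (378,334) and (510,306) are decoys. The scene view agrees with this.

```bash
cat > h.py <<'E'
from workcell import *
import cv2, numpy as np
from scipy.spatial.transform import Rotation as R
def cloud(d,Rw=None,eye=None):
    K=d['intrinsics'];Rw=R.from_rotvec(d['orientation']).as_matrix() if Rw is None else Rw
    eye=d['eye'] if eye is None else eye
    v,u=np.mgrid[:480,:640]
    ray=np.stack([(u-K[0,2])/K[0,0],(v-K[1,2])/K[1,1],np.ones(u.shape)],-1)
    return ray@Rw.T, np.asarray(eye), d['z_map']
def onplane(ray,eye,h): return eye+ray*((h-eye[2])/ray[...,2])[...,None]
def rect(P):
    c,s,a=cv2.minAreaRect(P[:,:2].astype(np.float32)); 
    if s[0]<s[1]: s=s[::-1];a+=90
    return np.round(c,1),np.round(s,1),round((a+90)%180-90,2)
E
python3 - <<'E'
from h import *
d=get_image('top');ray,eye,z=cloud(d);W=eye+ray*z[...,None]
bench=W[300:330,300:340,2];print('bench z',np.median(bench))
Z=W[...,2]-np.median(bench)
g=cv2.cvtColor(d['image'],cv2.COLOR_BGR2GRAY)
for nm,(u0,u1,v0,v1),h in(('box',(325,376,238,284),45),('blkfar',(268,312,218,240),40),('blknear',(268,312,258,279),40),('stop',(232,249,214,276),40),('tape',(240,278,274,312),19),('round',(306,340,168,200),44),('spool',(395,435,188,230),56),('driver',(232,304,192,208),20)):
    m=np.zeros(g.shape,bool);m[v0:v1,u0:u1]=1
    mm=m&(Z>h*.7)&(Z<h*1.3) if nm!='driver' else m&(Z>6)
    P=onplane(ray,eye,h)[mm];print(nm,mm.sum(),np.median(W[mm][:,2]) if mm.any() else 0,*rect(P))
    if nm=='box':
        mb=(m&(g>170)); print('  bright',*rect(onplane(ray,eye,h)[mb]))
crop=d['image'][180:320,220:400];cv2.imwrite('pics/crop1.png',cv2.resize(crop,None,fx=4,fy=4,interpolation=cv2.INTER_CUBIC))
E
```

```text
bench z -0.6952358671953789
box 957 44.329846203975876 [ 494.9 -168.9] [99.3 80.1] 69.74
  bright [ 495.3 -170. ] [95.4 76.7] 69.74
blkfar 227 40.503168251431816 [593.1 -14.5] [67.  29.2] 88.36
blknear 229 39.61719162899544 [480.   -3.1] [66.6 28.9] 88.43
stop 261 39.35802369758585 [552.1 142.3] [143.1  15.9] -5.37
tape 309 18.200259884274146 [406.9  98. ] [87.7 87.1] 12.47
round 445 43.07442907972609 [722.1 -99.5] [67.  64.8] 88.31
spool 747 55.4610338760624 [ 640.2 -362.7] [87.3 86.2] 43.28
driver 409 18.96978271178841 [682.   64.5] [210.2  44.7] 88.33
```

View pics/crop1.png

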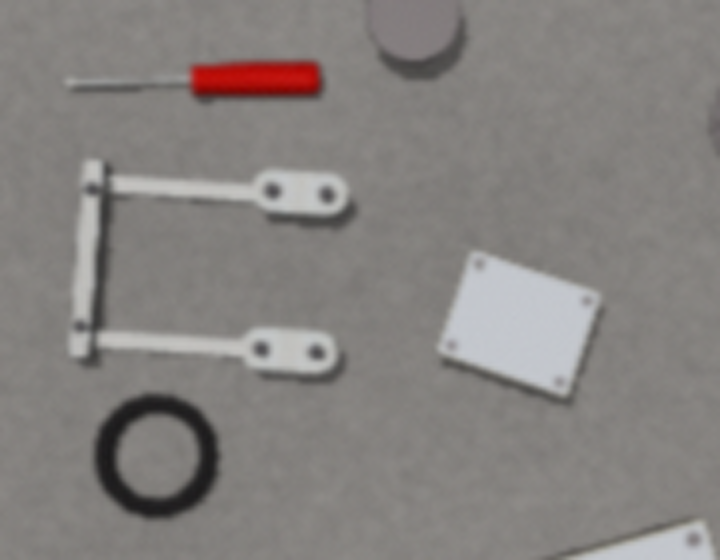

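Box at (495,-169), long axis at 69.7°. Jig origin at (536.5,-8.8), x axis at about 84.3°. The measured sizes match the given ones. Plan:
1. Grip the box lightly across its width near the rear end.
2. Square it and slide it along the bench into the gap.
3. Release, then push it home from behind.

I'll rotate and approach first.

jog_arm --commands '[[1,[0,0,0],[0,0,0.19]],[1,[0,0,0],[0,0,0.19]],[1,[0,0,0],[0,0,0.19]],[1,[0,0,0],[0,0,0.19]],[1,[0,0,0],[0,0,0.19]],[1,[0,0,0],[0,0,0.19]],[1,[0,0,0],[0,0,0.19]],[1,[0,0,0],[0,0,0.19]],[1,[0,0,0],[0,0,0.19]],[1,[0,0,0],[0,0,0.19]]]'

```text
t: 1.15
ee_pos: [224.6, 582.9, 222.3]
orientation: [2.524, 1.87, -0.001]
ft_force: [0.9, 0.2, 0.3]
width: 88.0
grasp_force: 0.0
```

jog_arm --commands '[[1,[0,0,0],[0,0,0.08]],[1,[-0.25,0.2,0],[0,0,0]],[1,[-0.25,0.2,0],[0,0,0]],[1,[-0.25,0.2,0],[0,0,0]],[1,[-0.25,0.2,0],[0,0,0]],[1,[-0.25,0.2,0],[0,0,0]],[1,[-0.25,0.2,0],[0,0,0]],[1,[-0.25,0.2,0],[0,0,0]],[1,[-0.25,0.2,0],[0,0,0]],[1,[-0.25,0.2,0],[0,0,0]]]'

```text
t: 2.15
ee_pos: [316.2, 308.6, 222.6]
orientation: [2.576, 1.798, -0.0]
ft_force: [0.6, -0.3, 1.0]
width: 88.0
grasp_force: 0.0
```

jog_arm --commands '[[1,[-0.3,0.25,0],[0,0,0]],[1,[-0.3,0.25,0],[0,0,0]],[1,[-0.3,0.25,0],[0,0,0]],[1,[-0.3,0.25,0],[0,0,0]],[1,[-0.3,0.25,0],[0,0,0]],[1,[-0.3,0.25,0],[0,0,0]],[1,[-0.3,0.25,0],[0,0,0]],[1,[-0.3,0.25,0],[0,0,0]],[1,[-0.3,0.25,0],[0,0,0]],[1,[-0.3,0.25,0],[0,0,0]]]'

```text
t: 3.15
ee_pos: [447.4, -59.6, 222.7]
orientation: [-2.576, -1.798, -0.0]
ft_force: [0.6, 0.6, 0.2]
width: 88.0
grasp_force: 0.0
```

jog_arm --commands '[[1,[-0.3,0.2,0],[0,0,0]],[1,[-0.3,0.2,0],[0,0,0]],[1,[-0.3,0.2,0],[0,0,0]],[1,[-0.3,0.2,0],[0,0,0]],[1,[0,0,0],[0,0,0]],[1,[0,0,0],[0,0,0]]]'

```text
t: 3.75
ee_pos: [480.5, -198.3, 222.2]
orientation: [-2.577, -1.795, 0.001]
ft_force: [-0.0, 0.4, -0.6]
width: 87.7
grasp_force: 0.0
```

```bash
cat >> h.py <<'E'
def wrist():
    o=get_obs();d=get_image('wrist');M=np.array(d['mount']);Rt=R.from_rotvec(o['orientation']).as_matrix()
    return o,d,cloud(d,Rt@M[:3,:3],o['ee_pos']+Rt@M[:3,3])
E
python3 - <<'E'
from h import *
o,d,(ray,eye,z)=wrist();W=eye+ray*z[...,None]
print(o['ee_pos'],o['orientation'],eye)
m=((abs(W[...,2]-45)<5)&(z>0)).astype(np.uint8)
n,l,s,c=cv2.connectedComponentsWithStats(m)
for i in range(1,n):
    if s[i,4]>1500:
        P=W[l==i];print(s[i],np.median(P[:,2]),*rect(onplane(ray,eye,45)[l==i]))
cv2.imwrite('pics/w1.png',d['image'])
E
```

```text
[ 480.49776165 -198.31208699  222.20633421] [-2.57672966e+00 -1.79518191e+00  6.80694663e-04] [ 510.35573749 -119.76806921  382.66641471]
[ 517    0   90   52 3625] 42.603316549075885 [ 715.1 -117.8] [69.4 36.5] -20.26
[ 282  126   90  109 9294] 43.447499930271846 [ 496.  -171.9] [98.4 78.9] 69.37
```

View pics/w1.png

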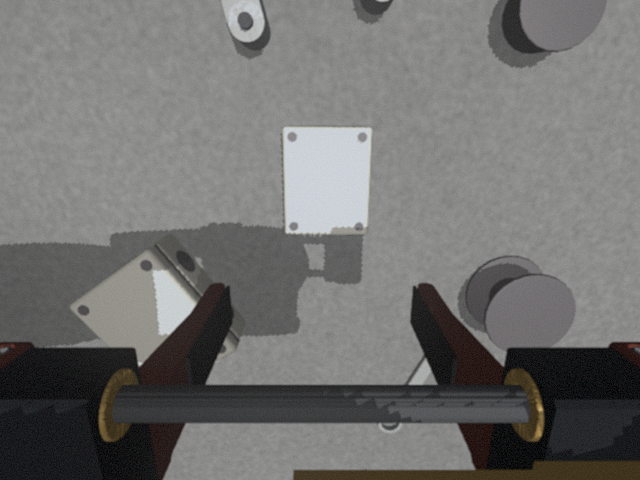

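The wrist view shows the box at (327,180) between the fingers at x≈220 and x≈420, with nothing close to where they will come down. The two cameras differ by 2 mm sideways, so I'll descend partway and re-measure.

jog_arm --commands '[[1,[-0.04,0.045,0.3],[0,0,0]],[1,[0,0,0.3],[0,0,0]],[1,[0,0,0.3],[0,0,0]],[1,[0,0,0.3],[0,0,0]],[1,[0,0,0],[0,0,0]],[1,[0,0,0],[0,0,0]]]'

```text
t: 4.4
ee_pos: [483.6, -202.3, 102.9]
orientation: [-2.574, -1.799, 0.001]
ft_force: [0.0, -0.5, 0.6]
width: 87.7
grasp_force: 0.0
```

```bash
python3 - <<'E'
from h import *
o,d,(ray,eye,z)=wrist();W=eye+ray*z[...,None]
print(o['ee_pos'],o['orientation'])
m=((abs(W[...,2]-44)<4)&(z>0)).astype(np.uint8)
n,l,s,c=cv2.connectedComponentsWithStats(m)
T=R.from_rotvec(o['orientation']).as_matrix()
for i in range(1,n):
    if s[i,4]>1500:
        P=onplane(ray,eye,45)[l==i];r=rect(P);print(s[i],np.median(W[l==i][:,2]),*r,'tool',T.T@(np.r_[r[0],45]-o['ee_pos']))
# finger inner edges in tool frame
Q=(W-o['ee_pos'])@T; f=(abs(Q[...,2]+8)<8)&(z>0)&(abs(Q[...,0])<25)
for sg in(-1,1): y=Q[f&(Q[...,1]*sg>0)][:,1]; print('finger',sg,len(y),np.percentile(y,[2,50,98]) if len(y) else '')
cv2.imwrite('pics/w2.png',d['image'])
E
```

```text
[ 483.58537087 -202.34406525  102.94633692] [-2.57407960e+00 -1.79895412e+00  9.54426485e-04]
[  254   124   138   160 20646] 43.452142589277585 [ 496.2 -171.6] [98.1 78.4] 69.4 tool [33.19611095  1.35601321 57.95070167]
finger -1 714 [-51.73060107 -43.51625989 -43.01545276]
finger 1 716 [44.24954565 44.73972092 52.92627835]
```

View pics/w2.png

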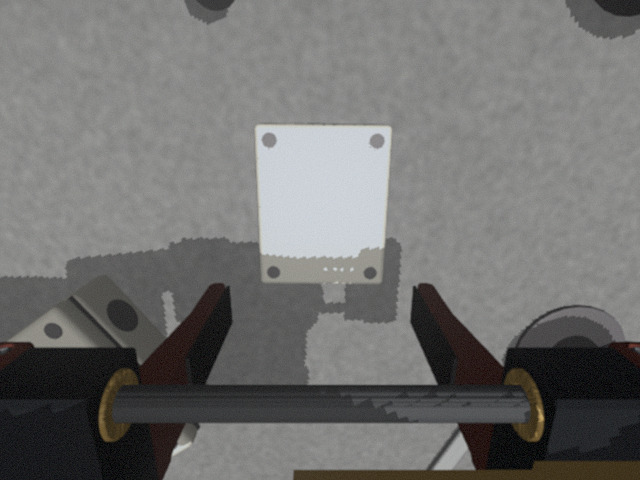

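The box is centred between the fingers to within about 1 mm at (323,203). Going down to TCP z ≈ 8.

jog_arm --commands '[[1,[-0.015,0.008,0.25],[0,0,0]],[1,[0,0,0.25],[0,0,0]],[1,[0,0,0.2],[0,0,0]],[1,[0,0,0.15],[0,0,0]],[1,[0,0,0.1],[0,0,0]],[1,[0,0,0],[0,0,0]],[1,[0,0,0],[0,0,0]]]'

```text
t: 5.15
ee_pos: [484.6, -205.3, 8.3]
orientation: [2.575, 1.798, 0.001]
ft_force: [-0.2, -0.3, 1.4]
width: 87.9
grasp_force: 0.0
```

jog_arm --commands '[[0.9,[0,0,0],[0,0,0]],[0.85,[0,0,0],[0,0,0]],[0.8,[0,0,0],[0,0,0]],[0.75,[0,0,0],[0,0,0]],[0.75,[0,0,0],[0,0,0]],[0.75,[0,0,0],[0,0,0]],[0.75,[0,0,0],[0,0,0]]]'

```text
t: 5.85
ee_pos: [483.7, -205.1, 8.2]
orientation: [-2.576, -1.798, 0.0]
ft_force: [-3.2, 0.7, 6.9]
width: 80.2
grasp_force: 30.0
```

jog_arm --commands '[[0.75,[0,0,0],[0,0,-0.08]],[0.75,[0,0,0],[0,0,-0.08]],[0.75,[0,0,0],[0,0,-0.08]],[0.75,[0,0,0],[0,0,-0.08]],[0.75,[0.05,0.1,0],[0,0,0]],[0.75,[0.1,0.1,0],[0,0,0]],[0.75,[0.1,0.08,0],[0,0,0]],[0.75,[0.1,0.045,0],[0,0,0]],[0.75,[0,0,0],[0,0,0]],[0.75,[0,0,0],[0,0,0]]]'

```text
t: 6.85
ee_pos: [521.5, -172.7, 8.3]
orientation: [2.33, 2.105, 0.003]
ft_force: [2.4, 4.4, 5.2]
width: 80.0
grasp_force: 30.0
```

```bash
python3 - <<'E'
from h import *
o,d,(ray,eye,z)=wrist();W=eye+ray*z[...,None]
T=R.from_rotvec(o['orientation']).as_matrix()
print(o['ee_pos'],np.degrees(np.arctan2(T[1,0],T[0,0])),T[2,2],o['ft_force'])
m=((abs(W[...,2]-40)<6)&(z>0)).astype(np.uint8)
n,l,s,c=cv2.connectedComponentsWithStats(m)
Q=(W-o['ee_pos'])@T
for i in range(1,n):
    if s[i,4]>800:
        h=np.median(W[l==i][:,2]); P=onplane(ray,eye,h)[l==i];r=rect(P)
        q=(P-o['ee_pos'])@T
        print(s[i],h,*r,'tool y',np.percentile(q[:,1],[1,99]),'x',np.percentile(q[:,0],[1,99]))
cv2.imwrite('pics/w3.png',d['image'])
E
```

```text
[ 521.53543705 -172.74478837    8.2778662 ] 84.2065125717193 -0.9999971204087303 [2.44849597 4.37438676 5.16215141]
[  188   118   266   258 57117] 43.53125241663959 [ 525.5 -137.4] [101.9  98.4] -5.93 tool y [-38.77604517  39.43477112] x [-12.15300092  84.07138293]
```

View pics/w3.png

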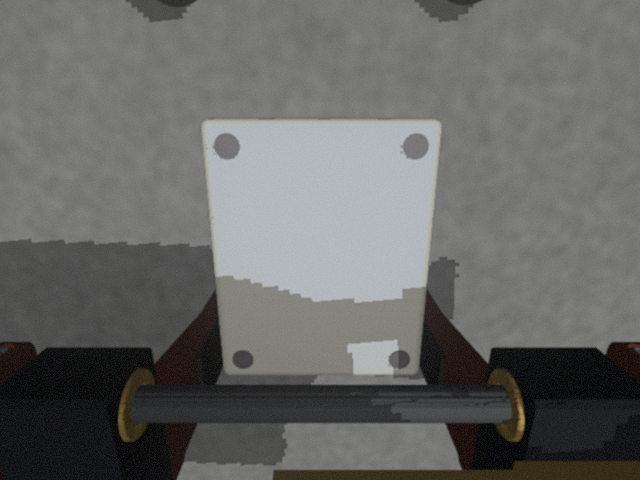

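The box is gripped square, its front edge at row 120 spanning x 203–441. The block ends are just entering at the top near (160,0) and (460,0). I'll advance 28 mm and measure the gap from close.

jog_arm --commands '[[0.75,[0.1,-0.01,0],[0,0,0]],[0.75,[0.1,0,0],[0,0,0]],[0.75,[0.08,0,0],[0,0,0]],[0.75,[0,0,0],[0,0,0]],[0.75,[0,0,0],[0,0,0]]]'

```text
t: 7.4
ee_pos: [522.7, -144.8, 8.2]
orientation: [2.33, 2.106, 0.002]
ft_force: [1.0, 2.8, 6.2]
width: 80.0
grasp_force: 30.0
```

```bash
python3 - <<'E'
from h import *
o,d,(ray,eye,z)=wrist();W=eye+ray*z[...,None]
T=R.from_rotvec(o['orientation']).as_matrix()
print(o['ee_pos'],np.degrees(np.arctan2(T[1,0],T[0,0])),o['ft_force'])
Z=W[...,2]
for nm,h,lo,hi in(('blk',40,34,41.2),('box',45,41.5,47)):
    m=((Z>lo)&(Z<hi)&(z>0)).astype(np.uint8)
    m=cv2.morphologyEx(m,cv2.MORPH_OPEN,np.ones((3,3)))
    n,l,s,c=cv2.connectedComponentsWithStats(m)
    for i in range(1,n):
        if s[i,4]>400:
            q=(onplane(ray,eye,h)[l==i]-o['ee_pos'])@T
            print(nm,s[i],np.median(Z[l==i]),'y',np.percentile(q[:,1],[0,1,99,100]),'x',np.percentile(q[:,0],[1,99]))
cv2.imwrite('pics/w4.png',d['image'])
E
```

```text
[ 522.68939423 -144.77480173    8.23582128] 84.22906022828494 [1.04531156 2.75714361 6.21887928]
blk [  89    0  105   72 4665] 38.302906005492304 y [-69.56313514 -69.02408585 -39.27565828 -38.75953603] x [ 99.46696136 118.48822218]
blk [ 459    0  104   70 4552] 38.386381478146006 y [42.51858325 43.13305368 73.05453936 73.61806808] x [100.10092501 118.58449548]
box [ 112    0   43   37 1297] 43.28913641035642 y [-60.61589025 -60.28036247 -48.70863869 -48.46057237] x [108.10818229 117.15371137]
box [ 498    0   43   35 1233] 43.387652772840994 y [52.34387705 52.61518107 64.34836997 64.66154002] x [108.7151842  117.25166839]
box [  188   119   264   257 55982] 43.50534663240195 y [-50.0002691  -37.81582004  38.49936214  49.93077573] x [-11.04472494  83.46446535]
```

View pics/w4.png

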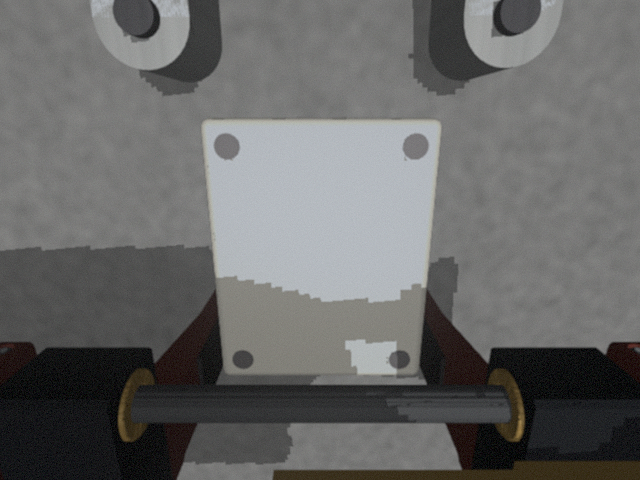

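Measured in tool y, the gap centre is at +1.9 mm and the box centre at about +0.35 mm. I'll shift +1.5 mm, then advance 80 mm, which leaves the fingers short of the blocks.

jog_arm --commands '[[0.75,[0,0.015,0],[0,0,0]],[0.75,[0.08,0,0],[0,0,0]],[0.75,[0.08,0,0],[0,0,0]],[0.75,[0.08,0,0],[0,0,0]],[0.75,[0.08,0,0],[0,0,0]],[0.75,[0.08,0,0],[0,0,0]],[0.75,[0,0,0],[0,0,0]]]'

```text
t: 8.15
ee_pos: [528.1, -105.1, 8.3]
orientation: [2.329, 2.107, 0.001]
ft_force: [1.0, 1.8, 7.5]
width: 80.3
grasp_force: 30.0
```

jog_arm --commands '[[0.75,[0.08,0,0],[0,0,0]],[0.75,[0.08,0,0],[0,0,0]],[0.75,[0.08,0,0],[0,0,0]],[0.75,[0.08,0,0],[0,0,0]],[0.75,[0.08,0,0],[0,0,0]],[0.75,[0,0,0],[0,0,0]],[0.75,[0,0,0],[0,0,0]]]'

```text
t: 8.85
ee_pos: [532.0, -65.3, 8.2]
orientation: [2.33, 2.106, 0.002]
ft_force: [0.5, 2.3, 8.3]
width: 80.2
grasp_force: 30.0
```

Box is in the gap with no contact force. Releasing, rising, and moving back behind it.

jog_arm --commands '[[0.85,[0,0,0],[0,0,0]],[1,[0,0,0],[0,0,0]],[1,[0,0,0],[0,0,0]],[1,[0,0,0],[0,0,0]],[1,[0,0,-0.1],[0,0,0]],[1,[0,0,-0.2],[0,0,0]],[1,[0,0,-0.3],[0,0,0]],[1,[-0.2,0,0],[0,0,0]],[0,[-0.25,0,0],[0,0,0]],[0,[0,0,0],[0,0,0]]]'

```text
t: 9.85
ee_pos: [527.0, -112.9, 68.7]
orientation: [2.332, 2.103, 0.001]
ft_force: [-0.4, 0.7, 0.3]
width: 75.3
grasp_force: 0.0
```

```bash
cat > chk.py <<'E'
from h import *
o,d,(ray,eye,z)=wrist();W=eye+ray*z[...,None]
T=R.from_rotvec(o['orientation']).as_matrix()
print(o['ee_pos'],np.degrees(np.arctan2(T[1,0],T[0,0])),o['width'])
g=cv2.cvtColor(d['image'],cv2.COLOR_BGR2GRAY);Z=W[...,2]
m=((abs(Z-43.6)<1.6)&(z>0)).astype(np.uint8);m=cv2.morphologyEx(m,cv2.MORPH_OPEN,np.ones((9,9)))
n,l,s,c=cv2.connectedComponentsWithStats(m)
for i in range(1,n):
    if s[i,4]>3000:
        r=rect(onplane(ray,eye,45)[l==i]);print(s[i],*r,'tool',((np.r_[r[0],45]-o['ee_pos'])@T).round(1))
        D=r[0]-[536.5,-8.8];a=np.radians(84.3);print('jig x,y',D@[np.cos(a),np.sin(a)],D@[-np.sin(a),np.cos(a)])
E
python3 chk.py
```

```text
[ 527.02368878 -112.87043702   68.73403437] 84.10449927720158 75.32827739824543
[  240    76   161   146 15324] [534.5 -44.7] [76.6 68. ] -4.61 tool [68.6  0.4 23.7]
jig x,y -35.921134461095306 -1.5754678758741916
```

jog_arm --commands '[[-0.1,[0,0,0],[0,0,0]],[-0.1,[0,0,0],[0,0,0]],[-0.1,[0,0,0],[0,0,0]],[-0.1,[0,0,0],[0,0,0]],[-0.1,[0,0,0.25],[0,0,0]],[-0.1,[0,0,0.2],[0,0,0]],[-0.1,[0,0,0.1],[0,0,0]],[-0.1,[0,0,0],[0,0,0]],[-0.1,[0.1,0.005,0],[0,0,0]],[-0.1,[0,0,0],[0,0,0]]]'

```text
t: 10.9
ee_pos: [529.0, -100.1, 13.4]
orientation: [2.329, 2.107, 0.001]
ft_force: [-0.8, 0.0, 0.2]
width: 39.2
grasp_force: 0.0
```

jog_arm --commands '[[-0.1,[0.06,0,0],[0,0,0]],[-0.1,[0.06,0,0],[0,0,0]],[-0.1,[0.06,0,0],[0,0,0]],[-0.1,[0.06,0,0],[0,0,0]],[-0.1,[0.06,0,0],[0,0,0]],[-0.1,[0.06,0,0],[0,0,0]],[-0.1,[0,0,0],[0,0,0]]]'

```text
t: 11.6
ee_pos: [531.7, -64.2, 12.5]
orientation: [-2.33, -2.107, -0.0]
ft_force: [0.1, 0.4, 1.0]
width: 39.4
grasp_force: 0.0
```

```bash
python3 chk.py
```

```text
[531.74106867 -64.21502367  12.54930185] 84.25696639121999 39.35483103365184
[  204    36   233   278 42567] [538.2  -3.9] [95.9 76.3] 84.44 tool [ 60.7   0.4 -32.4]
jig x,y 5.0446158673742 -1.2049276951902983
[ 227   38  138   67 3757] [534.5  37. ] [43.3 18.8] 10.22 tool [101.   -7.4 -32.4]
jig x,y 45.37490560473688 6.538955678181122
```

Box is at jig x≈5 and square, which meets the in-gap condition. Pushing on, then creeping to the stop.

jog_arm --commands '[[-0.1,[0.08,0,0],[0,0,0]],[-0.1,[0.08,0,0],[0,0,0]],[-0.1,[0.08,0,0],[0,0,0]],[-0.1,[0.08,0,0],[0,0,0]],[-0.1,[0.08,0,0],[0,0,0]],[-0.1,[0.08,0,0],[0,0,0]],[-0.1,[0.08,0,0],[0,0,0]],[-0.1,[0.08,0,0],[0,0,0]],[-0.1,[0.08,0,0],[0,0,0]],[-0.1,[0,0,0],[0,0,0]]]'

```text
t: 12.65
ee_pos: [539.4, 7.5, 12.8]
orientation: [2.329, 2.108, 0.001]
ft_force: [0.2, 0.1, 0.1]
width: 39.7
grasp_force: 0.0
```

jog_arm --commands '[[-0.1,[0.04,0,0],[0,0,0]],[-0.1,[0.03,0,0],[0,0,0]],[-0.1,[0.03,0,0],[0,0,0]],[-0.1,[0,0,0],[0,0,0]],[-0.1,[0,0,0],[0,0,0]]]'

```text
t: 13.15
ee_pos: [540.1, 16.5, 12.7]
orientation: [-2.331, -2.107, -0.0]
ft_force: [-0.0, 0.8, -0.3]
width: 39.9
grasp_force: 0.0
```

jog_arm --commands '[[-0.1,[0.02,0,0],[0,0,0]],[-0.1,[0,0,0],[0,0,0]],[-0.1,[0.02,0,0],[0,0,0]],[-0.1,[0,0,0],[0,0,0]]]'

```text
t: 13.55
ee_pos: [540.5, 20.5, 12.7]
orientation: [-2.33, -2.107, 0.0]
ft_force: [-0.1, -1.1, 0.3]
width: 39.8
grasp_force: 0.5
```

```bash
python3 chk.py
```

```text
[540.504529    20.46506575  12.65007247] 84.2249290529913 39.75088324121106
[  207    39   228   276 43215] [546.9  80.3] [95.6 76.5] 84.21 tool [ 60.2   0.3 -32.3]
jig x,y 89.6923766808791 -1.499188225438488
```

Nearly home; creeping until the contact force shows.

jog_arm --commands '[[-0.1,[0.02,0,0],[0,0,0]],[-0.1,[0,0,0],[0,0,0]],[-0.1,[0.01,0,0],[0,0,0]],[-0.1,[0,0,0],[0,0,0]]]'

```text
t: 14.0
ee_pos: [540.8, 23.5, 12.7]
orientation: [-2.33, -2.107, -0.0]
ft_force: [0.3, -1.7, -0.1]
width: 39.2
grasp_force: 0.5
```

jog_arm --commands '[[-0.1,[0.01,0,0],[0,0,0]],[-0.1,[0,0,0],[0,0,0]],[-0.1,[0,0,0],[0,0,0]]]'

```text
t: 14.3
ee_pos: [541.1, 23.7, 12.7]
orientation: [2.329, 2.107, -0.0]
ft_force: [0.5, -6.1, 0.0]
width: 39.4
grasp_force: 3.1
```

jog_arm --commands '[[-0.1,[0.01,0,0],[0,0,0]],[-0.1,[0,0,0],[0,0,0]],[-0.1,[0,0,0],[0,0,0]]]'

```text
t: 14.6
ee_pos: [541.2, 23.8, 12.7]
orientation: [2.328, 2.107, -0.002]
ft_force: [-0.7, -12.6, 0.4]
width: 39.6
grasp_force: 6.2
```

The force rises to 12.6 N without further motion, so the box is flush against the stop. Backing off and rising.

jog_arm --commands '[[-0.1,[-0.05,0,0],[0,0,0]],[-0.1,[-0.15,0,0],[0,0,0]],[-0.1,[-0.15,0,0],[0,0,0]],[-0.1,[0,0,-0.3],[0,0,0]],[-0.1,[0,0,-0.4],[0,0,0]],[-0.1,[0,0,-0.4],[0,0,0]],[-0.1,[-0.3,0,-0.4],[0,0,0]],[-0.1,[-0.3,0,0],[0,0,0]],[-0.1,[0,0,0],[0,0,0]],[-0.1,[0,0,0],[0,0,0]]]'

```text
t: 15.6
ee_pos: [530.9, -70.1, 162.5]
orientation: [-2.333, -2.104, -0.0]
ft_force: [0.1, 0.5, -0.1]
width: 39.7
grasp_force: 0.0
```

```bash
python3 chk.py; python3 -c "
from h import *
cv2.imwrite('pics/end.png',get_image('wrist')['image'])"
```

```text
[530.86722831 -70.07544323 162.54334092] 84.08970652000014 39.69837963716204
```

View pics/end.png

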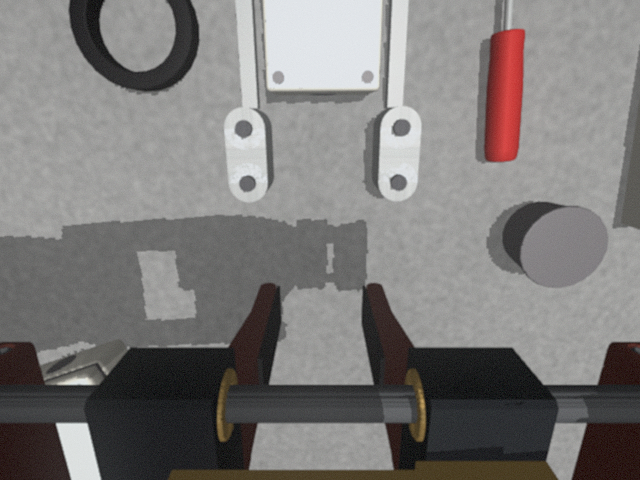

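The box is past the blocks, with its rear edge at row ~92, and the hand is clear. One top-camera check of the position, then handing in if it is good.

```bash
python3 - <<'E'
from h import *
d=get_image('top');ray,eye,z=cloud(d);Z=(eye+ray*z[...,None])[...,2]
P=onplane(ray,eye,45);D=P[...,:2]-[536.5,-8.8];a=np.radians(84.3)
x=D@[np.cos(a),np.sin(a)];y=D@[-np.sin(a),np.cos(a)]
m=(abs(Z-44)<6)&(x>38)&(x<143)&(abs(y)<50)
r=rect(P[m]);q=r[0]-[536.5,-8.8];jx=q@[np.cos(a),np.sin(a)];print(m.sum(),*r,jx,q@[-np.sin(a),np.cos(a)],get_obs()['t'])
if abs(jx-95)<4 and abs(r[2]-84.3)<2: print(close_job())
E
```

```text
768 [546.2  85.1] [97.1 80. ] 84.34 94.39911959187243 -0.325914527696229 15.75
the job is handed in; nothing more can be done
None
```

The junction box is through the gap and flush against the end stop, and the hand is clear. The last top-camera check put it at jig x ≈ 94.4 mm, y ≈ -0.3 mm and square to within 0.1°, and I handed the job in at about 16 s, with no verdict returned.

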